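# Return four stock containers to their colour-matched seats

## Robot

A 6-joint arm with a two-finger parallel gripper is mounted at the origin on a cart in front of the work surface, level with it; the furniture and walls round the work are solid. World frame = base frame: x ahead of the robot, y to its left, z up, the work surface at z = 0. Lengths are in m, angles in rad, forces in N, time in s.
With the tool pointing down it reaches from about 0.35 to 0.775 m from the base axis. Payload 7.3 kg.
Tool frame: the origin (TCP) lies at the very end of the fingers, on their centre line; the grasp point (between the pads) lies 19 mm behind it (robot.tcp_to_grasp is the distance from the TCP to the grasp point, in m); x points along the fingers, y is the direction in which the jaws open and shut, and the axes are right-handed (so a half turn about x gives the same grasp; the last joint's range is limited). The gripper opens to 92 mm and grips with 3 to 60 N. Pads are 19 mm wide; open, the fingers measure 130 mm over their backs; the gripper's body (75 mm by 190 mm) begins 47 mm behind the grasp point.
Start: joints at [1.038, 0.342, 1.524, -0, 1.275, -0.146], TCP at [0.198, 0.486, 0.227] pointing down, gripper open.
Joint ranges: [-2.53, 2.53], [-0.77, 2.02], [0.04, 2.7], [-1, 4.14], [0.28, 2.66], [-3.11, 3.11]. Speed limits (rad/s): [2.57, 2.57, 3.14, 3.14, 3.14, 3.14].

## Interface

Orientations are given as [roll, pitch, yaw] about the fixed x, y, z axes, in that order (R = Rz(yaw) Ry(pitch) Rx(roll)).
In Python, from cell import robot gives the robot as it stands.
- The arm moves only by the tool move_arm, never from a script. Its argument "increments" is a list of rows, each a list of 4 numbers: the shift along the tool's x, y, z normalised to -1 to 1, where 1 is 40 cm, then the turn about the tool's x normalised to -1 to 1, where 1 is 60 degrees. In form: [[dx, dy, dz, twist], ...]. A call has 1 to 5 rows; each row is the pose to reach, as a shift and turn from the pose commanded when the call began, along the tool's axes at that moment; what a row does not reach only later rows make up. A row lasts 1/8 s, in which the tool goes at most 62.5 mm and 10.7 degrees, less where a joint would pass 70% of its speed; a pose out of reach is approached as far as the arm can. A call with a number of a shift or a turn outside -1 to 1 is refused whole. A call with a gripper value outside its range is refused whole. "gripper" is the closure, from 0 (fully open) to 1 (shut), set as the call begins (left out, the last holds). The fingers move at their own pace and stop on an object; "squeeze" is the grip in N (left out, the last holds). Time passes only in rows, so rows that repeat a pose let the fingers close. It gives the time, the measured TCP pose, the force and the opening at its end, in the units of the state.
- robot.observe(): the state, without advancing time (a new reading comes with each control period).
- robot.read_camera(name): name is "scene" or "top" or "wrist"; returns the picture (384x512x3 uint8, red, green, blue); there is no depth.
- robot.camera_params(name): a dict with "fx", "fy", "cx", "cy" (pixels), "R" (3x3) and "t" (3): a world point X has camera coordinates R X + t; the wrist camera has in their place "tool_from_camera" (4x4, takes a point from camera to tool coordinates, whose origin is the TCP and whose axes are the tool frame's). Camera axes: x right, y down, z forward; pixel columns grow to the right and rows downward; lengths in m; the calibration is good to about 2 mm. A picture is of the moment at which its call begins: read the wrist's pose just before it. camera_params takes no time and is no camera call.
- robot.hand_in(): hands the job in, once; it reports no verdict.
The state is a dict: "time": time; "qpos": joint angles; "qvel": joint speeds; "joint_efforts": joint torques, N m; "tool_pos": TCP position; "tool_rot": TCP orientation; "contact_force": force on the tool from outside, world axes, zero at the start; "torque": the same for the moment, N m; "opening": finger opening in m.
Only numpy, scipy, OpenCV 4.12 (cv2) and the standard library are available. Lean on these libraries where they do the work, as an engineer would, in place of code of your own. Each camera call takes 0.05 s, during which the arm holds its last target.

## Task

Put the four loose containers on the worktop into their own seats: each belongs in the seat whose coloured collar matches its cap or lid (white-capped amber bottle, red-capped amber bottle, blue canister, black-lidded jar). Set each one down gently and upright, fully down on the floor inside its collar, without tipping any over, and let go of it. Leave the roll of labels and the stack of weighing dishes where they are.

Things in the scene. Friction and masses are not known exactly. Their poses are not given: they have to be found in the camera images.
- drop_bottle: small amber bottle with white cap standing on the worktop, 36 mm diameter, 88 mm high overall, body straight up to about 50 mm, about 0.09 kg. Origin at the centre of its underside, z up along its axis.
- mix_bottle: amber bottle with red cap, 46 mm diameter, 105 mm high overall, body straight up to about 60 mm, about 0.12 kg. Origin at the centre of its underside, z up along its axis.
- canister: blue plastic canister with blue screw lid, about 60 mm diameter at the body (63 at the lid), 105 mm high, about 0.12 kg. Origin at the centre of its underside, z up along its axis.
- jar: low white jar with black screw lid, body 64 mm and lid 66 mm diameter, 60 mm high (the lid is the top 15 mm), about 0.19 kg. Origin at the centre of its underside, z up along its axis.
- seat_white: fixed round seat for the white-capped bottle: white collar on a thin dark metal base plate of 70 mm diameter, dark rubber floor inside. Collar outside 66 mm, bore 54 mm, its rim 14 mm above the worktop, its inner floor 5 mm above the worktop. Origin at the centre of its underside on the worktop, z up.
- seat_red: fixed round seat for the red-capped bottle: red collar on a thin dark metal base plate of 80 mm diameter, dark rubber floor inside. Collar outside 76 mm, bore 64 mm, its rim 14 mm above the worktop, its inner floor 5 mm above the worktop. Origin at the centre of its underside on the worktop, z up.
- seat_blue: fixed round seat for the blue canister: blue collar on a thin dark metal base plate of 96 mm diameter, dark rubber floor inside. Collar outside 92 mm, bore 80 mm, its rim 14 mm above the worktop, its inner floor 5 mm above the worktop. Origin at the centre of its underside on the worktop, z up.
- seat_black: fixed round seat for the black-lidded jar: black collar on a thin dark metal base plate of 99 mm diameter, dark rubber floor inside. Collar outside 95 mm, bore 83 mm, its rim 14 mm above the worktop, its inner floor 5 mm above the worktop. Origin at the centre of its underside on the worktop, z up.
- label_roll: bystander: loose roll of white labels lying flat to the left of the work (the tall wire carousel of jars stands behind it, beyond the left end of the seats: come in from above and keep the wrist clear of it), 68 mm diameter, 37 mm high; leave alone. Origin at the centre of its underside, z up along its axis.
- weigh_dishes: bystander: loose stack of white weighing dishes behind the seats, beside the balance, 68x68x30 mm; leave alone. Origin at the centre of its underside.
Mind the look-alikes: they are no part of the job. What is shaped like the mix_bottle but green is not meant.

How it is judged:
By the outcome, as a careful person would: the job done as asked, in the order asked, and still so for the second after the job is handed in, with the robot touching nothing.
It also fails if it takes over 128 s, if anything falls off the work surface, if the arm or the gripper's body presses on something with over 40 N, if the wrist force passes 120 N, or if a joint passes its speed limit or range.

## Working session

There is one attempt and no reset: what is moved stays moved. The work goes in short steps, Python scripts to look and compute and a tool call to move; the robot and the scene stay as the last step left them, time stands still between calls to the robot, and variables do not carry over. Pictures are saved under pics/ and viewed, and the job is handed in when it is done.

Besides the shell and the picture viewer there is one more tool, called after "Call:" as name(argument=value, ...) on one line, values as JSON. move_arm: Moves the arm, as the interface text tells. Its arguments: {"type":"object","properties":{"increments":{"type":"array","items":{"type":"array","items":{"type":"number"}}},"gripper":{"type":"number"},"squeeze":{"type":"number"}},"required":["increments"]}

```bash
mkdir -p pics; ls; python3 - <<'E'
from cell import robot
import cv2,numpy as np
print(robot.observe())
for n in ["scene","top","wrist"]:
    p=robot.read_camera(n); cv2.imwrite(f"pics/{n}0.png",p[:,:,::-1]); print(n,robot.camera_params(n))
E
```

```text
pics
{'time': 0.0, 'qpos': array([ 1.03799294e+00,  3.42707762e-01,  1.52501355e+00, -8.52182243e-06,
        1.27540849e+00, -1.45972197e-01]), 'qvel': array([-0.00283637, -0.0013803 , -0.00180209,  0.00081788,  0.00136158,
       -0.00085794]), 'joint_efforts': array([ 2.68874510e-04, -4.31248319e+01, -2.44213575e+01,  7.17106042e-02,
        5.60665154e-02, -9.83144105e-05]), 'tool_pos': array([0.19781729, 0.48586372, 0.22605395]), 'tool_rot': array([-1.71146724,  1.56925916, -2.09829595]), 'contact_force': array([-0.40173941, -1.18877149,  0.05092105]), 'torque': array([0.004773  , 0.02666131, 0.02093945]), 'opening': 0.09229743555386145}
scene {'fx': 478.1737223921669, 'fy': 478.1737223921669, 'cx': 256.7654209087823, 'cy': 192.96069291867744, 'R': array([[ 0.81141742, -0.58421086, -0.0173041 ],
       [-0.35118903, -0.46367712, -0.81343088],
       [ 0.46719164,  0.666109  , -0.58140414]]), 't': array([-0.58107324,  0.08981632,  1.23555692])}
top {'fx': 417.3389312327128, 'fy': 417.3389312327128, 'cx': 260.25355756204436, 'cy': 197.7933805723091, 'R': array([[ 0.02708669, -0.99952492,  0.01470541],
       [-0.99271261, -0.02862427, -0.11705693],
       [ 0.11742225, -0.01142756, -0.99301633]]), 't': array([-0.2698469 ,  0.4975486 ,  1.17821246])}
wrist {'fx': 306.54868147103184, 'fy': 306.54868147103184, 'cx': 257.7841425560677, 'cy': 191.56066397296706, 'tool_from_camera': array([[ 1.00406250e-03, -2.93263428e-01,  9.56031147e-01,
        -1.57984270e-01],
       [ 9.99999470e-01,  7.80503235e-05, -1.02629780e-03,
         5.74539216e-05],
       [ 2.26357070e-04,  9.56031671e-01,  2.93263351e-01,
        -7.99098366e-02],
       [ 0.00000000e+00,  0.00000000e+00,  0.00000000e+00,
         1.00000000e+00]])}
```

View pics/scene0.png

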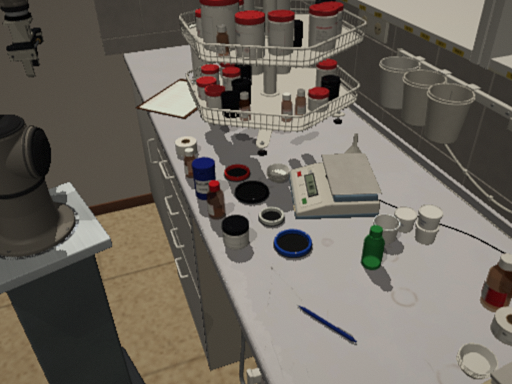

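View pics/top0.png

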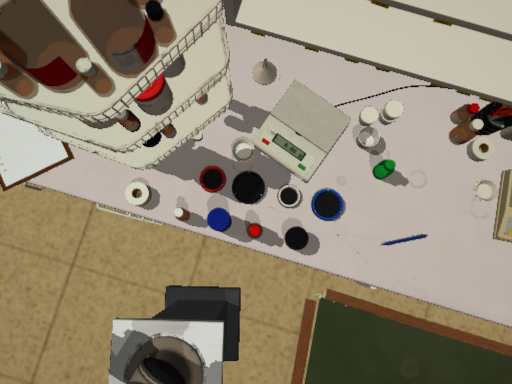

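View pics/wrist0.png

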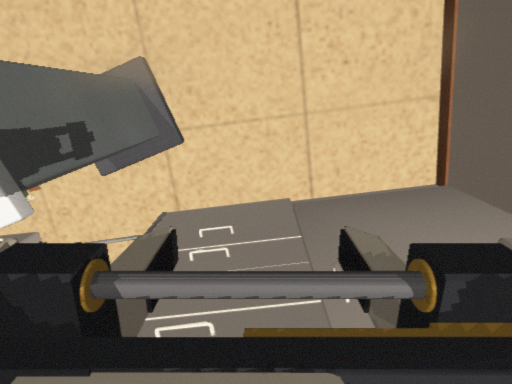

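The scene shows the front row from left to right: label roll, white-capped bottle, canister, red-capped bottle and jar. Behind them are the red, black, white and blue seats. In the top view the caps are at about (180,213), (219,219), (255,231) and (297,238). The seats are at about (212,179), (248,187), (289,196) and (328,205).

```bash
cat > h.py <<'E'
import numpy as np,cv2
from cell import robot
def proj(n,X):
    c=robot.camera_params(n); p=c["R"]@np.array(X)+c["t"]; return np.array([c["fx"]*p[0]/p[2]+c["cx"],c["fy"]*p[1]/p[2]+c["cy"]])
def ray(n,uv,z):
    c=robot.camera_params(n); d=c["R"].T@np.array([(uv[0]-c["cx"])/c["fx"],(uv[1]-c["cy"])/c["fy"],1]); o=-c["R"].T@c["t"]
    return o+d*(z-o[2])/d[2]
E
python3 - <<'E'
from h import *
a=cv2.imread("pics/top0.png")[120:270,110:370]; cv2.imwrite("pics/topz.png",cv2.resize(a,None,fx=3,fy=3,interpolation=cv2.INTER_CUBIC))
a=cv2.imread("pics/scene0.png")[120:280,160:340]; cv2.imwrite("pics/scenez.png",cv2.resize(a,None,fx=3.7,fy=3.7,interpolation=cv2.INTER_CUBIC))
for n,uv,z in [("drop",(180,213),.088),("can",(219,219),.105),("mix",(255,231),.105),("jar",(297,238),.06),("sr",(212,179),.014),("sb",(248,187),.014),("sw",(289,196),.014),("sblue",(328,205),.014)]: print(n,ray("top",uv,z).round(4))
print(proj("top",[.198,.486,.226]),proj("top",[0,0,0]),proj("scene",[0,0,0]))
E
```

```text
drop [ 0.4499 -0.0364  0.088 ]
can [ 0.4353 -0.1452  0.105 ]
mix [ 0.4057 -0.2433  0.105 ]
jar [ 0.3911 -0.3614  0.06  ]
sr [ 0.5586 -0.1122  0.014 ]
sb [ 0.5379 -0.2191  0.014 ]
sw [ 0.5147 -0.3405  0.014 ]
sblue [ 0.4913 -0.4558  0.014 ]
[-60.61832317 309.75484711] [164.67010447 374.03188546] [ 31.88387214 227.72056855]
```

View pics/topz.png

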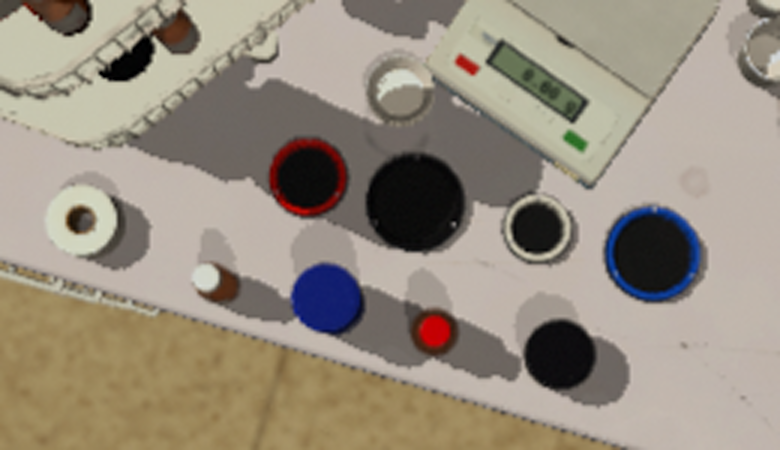

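View pics/scenez.png

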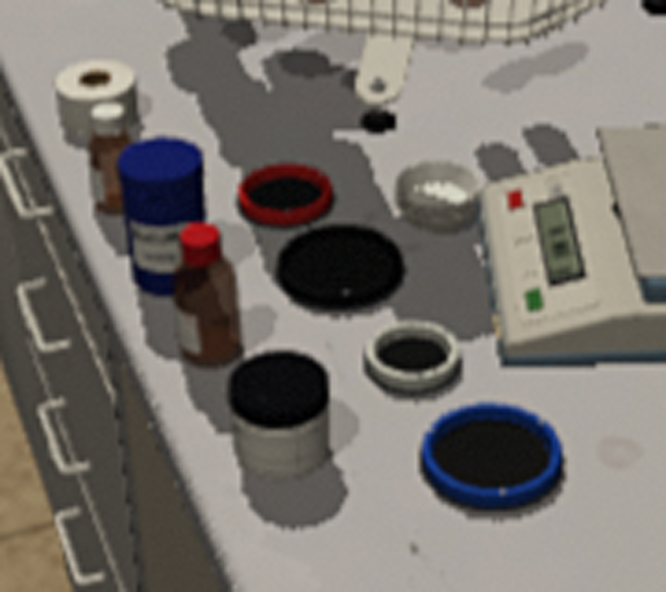

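```bash
cat >> h.py <<'E'
from scipy.spatial.transform import Rotation as Ro
def Rt(s): return Ro.from_euler('xyz',s["tool_rot"]).as_matrix()
E
python3 - <<'E'
from h import *
t=cv2.imread("pics/top0.png"); s=cv2.imread("pics/scene0.png")
np.set_printoptions(suppress=True)
print(Rt(robot.observe()).round(3))
for n in("top","scene"):
    c=robot.camera_params(n); print(n,-c["R"].T@c["t"])
def blob(img,mask,seed,win=22):
    m=np.zeros_like(mask); x,y=seed; m[y-win:y+win,x-win:x+win]=mask[y-win:y+win,x-win:x+win]
    cs,_=cv2.findContours(m,cv2.RETR_EXTERNAL,cv2.CHAIN_APPROX_NONE)
    c=max(cs,key=cv2.contourArea); e=cv2.fitEllipse(c); return e
hv=cv2.cvtColor(t,cv2.COLOR_BGR2HSV); H,S,V=[a.astype(int) for a in cv2.split(hv)]
u=lambda b:(b*255).astype(np.uint8)
red=u(((H<8)|(H>172))&(S>170)&(V>90)); blue=u((H>105)&(H<130)&(S>150)); black=u(V<70); white=u((S<40)&(V>205))
b,g,r=[a.astype(int) for a in cv2.split(t)]
white=u((abs(r-b)<28)&(V>170)&(g>=r-9))
for n,m,sd,z,w in [("drop",white,(179,212),.088,9),("can",blue,(219,219),.105,18),("mix",red,(255,230),.105,14),("jar",black,(297,238),.06,17),
  ("seat_red",red,(212,179),.014,17),("seat_black",black,(248,187),.014,20),("seat_white",white,(289,196),.014,15),("seat_blue",blue,(328,205),.014,20)]:
    e=blob(t,m,sd,w); p=ray("top",e[0],z); k=(1.178-z)/417
    print(n,np.round(e[0],1),"diam mm",np.round(np.array(e[1])*k*1000,0),p.round(4))
# carousel edge
for uv in [(153,168),(213,120),(228,95),(228,70)]: print(uv,[ray("top",uv,z)[:2].round(3) for z in (.1,.2,.3)])
for uv in [(306,180),(256,143),(240,150)]: print(uv,ray("top",uv,0.03).round(3))
E
```

```text
[[-0.001  0.377  0.926]
 [-0.001  0.926 -0.377]
 [-1.    -0.001 -0.   ]]
top [ 0.36288367 -0.24201263  1.23219393]
scene [-0.07420641 -1.12083911  0.78136233]
drop [176.8 211.4] diam mm [21. 31.] [ 0.4539 -0.0273  0.088 ]
can [218.5 219.3] diam mm [54. 58.] [ 0.4346 -0.1438  0.105 ]
mix [254.3 230.1] diam mm [27. 27.] [ 0.4081 -0.2414  0.105 ]
jar [296.4 238. ] diam mm [59. 62.] [ 0.3912 -0.3597  0.06  ]
seat_red [212.1 178.2] diam mm [63. 66.] [ 0.5609 -0.1123  0.014 ]
seat_black [248. 187.] diam mm [90. 91.] [ 0.5378 -0.219   0.014 ]
seat_white [289.1 194.8] diam mm [54. 61.] [ 0.5181 -0.3406  0.014 ]
seat_blue [327.1 204.3] diam mm [83. 85.] [ 0.4932 -0.453   0.014 ]
(153, 168) [array([0.571, 0.041]), array([0.552, 0.016]), array([ 0.534, -0.009])]
(213, 120) [array([ 0.711, -0.117]), array([ 0.681, -0.128]), array([ 0.65 , -0.139])]
(228, 95) [array([ 0.785, -0.157]), array([ 0.748, -0.164]), array([ 0.71 , -0.172])]
(228, 70) [array([ 0.858, -0.154]), array([ 0.815, -0.162]), array([ 0.771, -0.169])]
(306, 180) [ 0.561 -0.388  0.03 ]
(256, 143) [ 0.667 -0.239  0.03 ]
(240, 150) [ 0.645 -0.193  0.03 ]
```

```bash
python3 - <<'E'
from h import *
a=cv2.imread("pics/scene0.png")[0:170,140:400].copy()
a=cv2.resize(a,None,fx=3,fy=3)
for (uv,col) in [((153,168),(0,0,255)),((213,120),(255,0,255)),((228,95),(255,255,0)),((183,144),(0,255,255))]:
  for z in (0.05,.1,.15,.2,.3,.4):
    p=(proj("scene",ray("top",uv,z))-[140,0])*3
    cv2.circle(a,tuple(int(v) for v in p),4,col,-1); cv2.putText(a,str(z),tuple(int(v)+4 for v in p),0,.4,col,1)
cv2.imwrite("pics/car.png",a)
E
```

```text
(no output)
```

View pics/car.png

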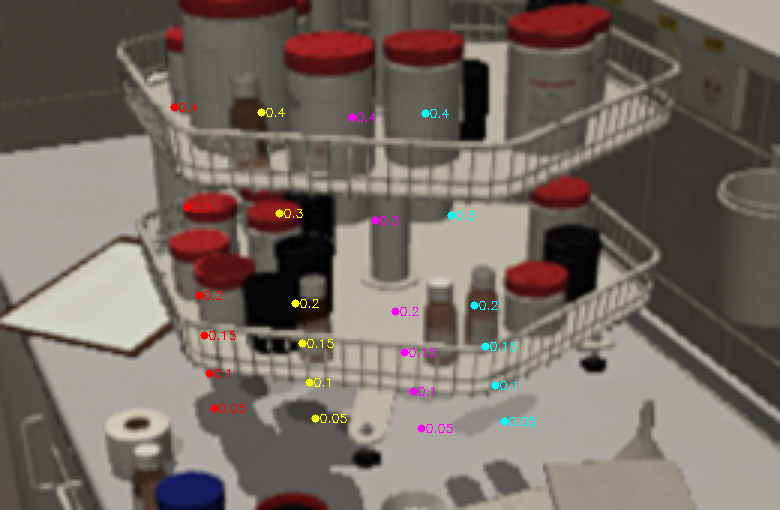

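```bash
cat >> h.py <<'E'
np.set_printoptions(suppress=True)
def goal(x,y,z,th):
    s=robot.observe(); R=Rt(s); t0=np.arctan2(R[1,1],R[0,1])
    d=R.T@(np.array([x,y,z])-s["tool_pos"]); dt=(th-t0+np.pi)%(2*np.pi)-np.pi
    print("t",s["time"],"pos",s["tool_pos"].round(4),"th",t0.round(3),"q6",s["qpos"][5].round(2),"F",s["contact_force"].round(1),"open",round(s["opening"],4))
    print("inc",(d/.4).round(4),"twist",round(-dt/np.radians(60),3), "rows pos",np.linalg.norm(d)/.0625)
def wray(uv,z,s):
    c=robot.camera_params("wrist"); T=c["tool_from_camera"]; R=Rt(s)
    d=R@T[:3,:3]@np.array([(uv[0]-c["cx"])/c["fx"],(uv[1]-c["cy"])/c["fy"],1]); o=s["tool_pos"]+R@T[:3,3]
    return o+d*(z-o[2])/d[2]
def wproj(X,s):
    c=robot.camera_params("wrist"); T=np.linalg.inv(c["tool_from_camera"]); p=T[:3,:3]@(Rt(s).T@(np.array(X)-s["tool_pos"]))+T[:3,3]
    return np.array([c["fx"]*p[0]/p[2]+c["cx"],c["fy"]*p[1]/p[2]+c["cy"]])
def shot(name,pts=()):
    s=robot.observe(); p=robot.read_camera("wrist")[:,:,::-1].copy(); cv2.imwrite(f"pics/{name}_raw.png",p)
    for X in pts:
        q=wproj(X,s); cv2.drawMarker(p,tuple(int(v) for v in q),(0,255,0),0,12,1)
    cv2.imwrite(f"pics/{name}.png",p); np.save(f"pics/{name}.npy",np.r_[s["tool_pos"],s["tool_rot"]])
    return s
E
python3 -c "
from h import *
goal(.452,-.032,.22,2.29)"
```

```text
t 0.15 pos [0.1979 0.486  0.2262] th 1.184 q6 -0.15 F [-0.1  0.2  0.7] open 0.0918
inc [ 0.0165 -0.9596  1.0768] twist -1.056 rows pos 9.231494615617569
```

Call:
move_arm(increments=[[0, -0.1, 0.11, -0.1], [0, -0.2, 0.22, -0.2], [0, -0.3, 0.33, -0.3], [0, -0.39, 0.44, -0.4], [0, -0.48, 0.54, -0.53]], gripper=0)

```text
time: 0.78
tool_pos: [0.3262, 0.2252, 0.2267]
tool_rot: [0.189, 1.57, 0.361]
contact_force: [1.4, -0.0, -0.1]
opening: 0.0917
```

```bash
python3 -c "
from h import *
goal(.452,-.032,.22,2.29)"
```

```text
t 0.775 pos [0.3262 0.2252 0.2267] th 1.743 q6 -1.33 F [ 1.4 -0.  -0.1] open 0.0917
inc [ 0.0169 -0.6875  0.1995] twist -0.522 rows pos 4.582968928953664
```

Call:
move_arm(increments=[[0, -0.15, 0.04, -0.12], [0, -0.29, 0.085, -0.24], [0.01, -0.43, 0.125, -0.36], [0.015, -0.57, 0.165, -0.45], [0.017, -0.687, 0.2, -0.522]])

```text
time: 1.4
tool_pos: [0.451, -0.0328, 0.2197]
tool_rot: [1.708, 1.571, 2.424]
contact_force: [1.3, 0.3, 0.7]
opening: 0.0917
```

Call:
move_arm(increments=[[0, 0, 0, 0]])

```text
time: 1.52
tool_pos: [0.4514, -0.0332, 0.2194]
tool_rot: [2.923, 1.57, -2.65]
contact_force: [0.1, 0.5, -0.3]
opening: 0.0919
```

```bash
python3 -c "
from h import *
goal(.452,-.032,.22,2.29)
shot('w1',[(.4499,-.0364,.088),(.4499,-.0364,0)])"
```

```text
t 1.525 pos [ 0.4514 -0.0332  0.2194] th 2.282 q6 -2.52 F [ 0.1  0.5 -0.3] open 0.0919
inc [-0.0016  0.0013  0.0031] twist -0.008 rows pos 0.023746289673866196
```

View pics/w1.png

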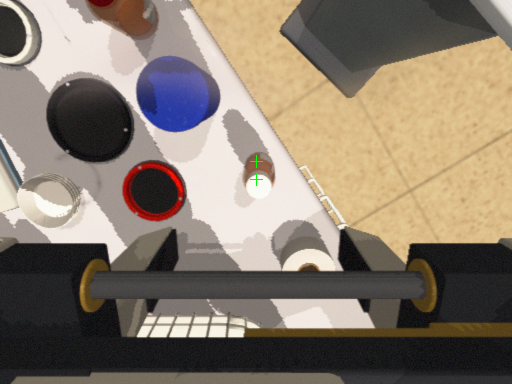

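```bash
python3 - <<'E'
from h import *
a=cv2.imread("pics/w1_raw.png"); cv2.imwrite("pics/w1z.png",cv2.resize(a[60:260,20:320],None,fx=2.6,fy=2.6,interpolation=cv2.INTER_CUBIC))
st=np.load("pics/w1.npy"); s={"tool_pos":st[:3],"tool_rot":st[3:]}
H,S,V=[x.astype(int) for x in cv2.split(cv2.cvtColor(a,cv2.COLOR_BGR2HSV))]
u=lambda b:(b*255).astype(np.uint8)
red=u(((H<8)|(H>172))&(S>150)&(V>70)); blue=u((H>105)&(H<130)&(S>150)); black=u(V<60); white=u((S<25)&(V>215))
def f(n,m,sd,w,z):
    k=np.zeros_like(m); x,y=sd; y0=max(0,y-w);x0=max(0,x-w);k[y0:y+w,x0:x+w]=m[y0:y+w,x0:x+w]
    c=max(cv2.findContours(k,0,1)[0],key=cv2.contourArea); h=cv2.convexHull(c); e=cv2.fitEllipse(h); p=wray(e[0],z,s)
    x,y,w,hh=cv2.boundingRect(c); print(n,np.round(e[0],1),np.round(e[1],1),"box",x,y,w,hh,p.round(4))
f("drop",white,(259,187),18,.088);f("seat_red",red,(153,190),38,.014);f("seat_black",black,(90,120),48,.014);f("can",blue,(172,93),42,.105)
E
```

```text
drop [275.6 186.5] [34.3 88.5] box 241 169 36 36 [ 0.4426 -0.0174  0.088 ]
seat_red [153.2 191. ] [57.8 62.2] box 123 162 61 59 [ 0.559  -0.1112  0.014 ]
seat_black [ 89.8 121.1] [76.8 90.3] box 47 90 87 72 [ 0.5372 -0.2155  0.014 ]
can [174.1 108.2] [42.8 71.1] box 139 87 73 44 [ 0.4441 -0.1338  0.105 ]
```

View pics/w1z.png

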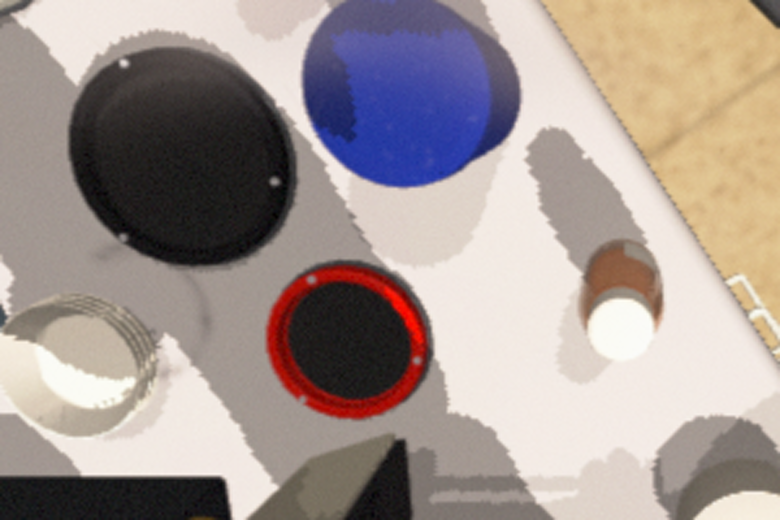

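```bash
python3 - <<'E'
from h import *
st=np.load("pics/w1.npy"); s={"tool_pos":st[:3],"tool_rot":st[3:]}
print(wray((258.8,186.5),.088,s),wray((259.3,159),.018,s), wray((159.5,92),.105,s),ray("top",(178.7,212.3),.088),ray("scene",(189.5,150),.088))
x,y,_=wray((258.8,186.5),.088,s); goal(x,y,.027,2.29)
E
```

```text
[ 0.45330623 -0.02990037  0.088     ] [ 0.44227527 -0.03825802  0.018     ] [ 0.44143289 -0.15102854  0.105     ] [ 0.4517027  -0.03273338  0.088     ] [ 0.45292018 -0.0381484   0.088     ]
t 1.575 pos [ 0.4504 -0.0315  0.2194] th 2.282 q6 -2.52 F [-0.1  0.1 -1.1] open 0.0919
inc [ 0.4809 -0.0022  0.0083] twist -0.007 rows pos 3.0781849584200285
```

Call:
move_arm(increments=[[0.1, 0, 0.005, 0], [0.2, 0, 0.008, 0], [0.3, -0.002, 0.008, 0], [0.4, -0.002, 0.008, 0], [0.45, -0.002, 0.008, 0]])

```text
time: 2.2
tool_pos: [0.4517, -0.0273, 0.0383]
tool_rot: [2.092, 1.567, 2.808]
contact_force: [0.7, -0.1, -0.7]
opening: 0.0917
```

Call:
move_arm(increments=[[0.02, 0, 0, 0], [0.03, 0, 0, 0], [0.03, 0, 0, 0]])

```text
time: 2.58
tool_pos: [0.4538, -0.0288, 0.0285]
tool_rot: [-0.816, 1.57, -0.101]
contact_force: [0.1, -0.5, -1.1]
opening: 0.0921
```

```bash
python3 -c "
from h import *
goal(.453,-.031,.027,2.29)
shot('w2')"
```

```text
t 2.575 pos [ 0.4538 -0.0288  0.0285] th 2.286 q6 -2.52 F [ 0.1 -0.5 -1.1] open 0.0921
inc [ 0.0037 -0.0028 -0.0051] twist -0.004 rows pos 0.04405576922942232
```

View pics/w2.png

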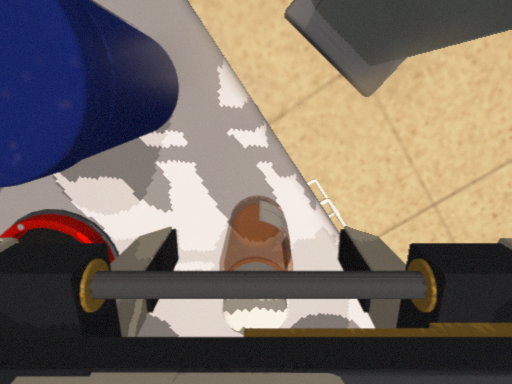

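The bottle stands centred between the fingers, at columns 220–295, so I'm closing on it.

Call:
move_arm(increments=[[0, 0, 0, 0], [0, 0, 0, 0], [0, 0, 0, 0], [0, 0, 0, 0], [0, 0, 0, 0]], gripper=1, squeeze=12)

```text
time: 3.25
tool_pos: [0.4534, -0.0291, 0.0279]
tool_rot: [1.38, 1.571, 2.094]
contact_force: [-0.8, 0.3, 0.1]
opening: 0.0464
```

Call:
move_arm(increments=[[0, 0, 0, 0], [0, 0, 0, 0], [0, 0, 0, 0]])

```text
time: 3.62
tool_pos: [0.4535, -0.0291, 0.0279]
tool_rot: [-0.237, 1.571, 0.478]
contact_force: [0.8, -0.6, 0.2]
opening: 0.0351
```

Call:
move_arm(increments=[[-0.03, 0, 0, 0], [-0.1, 0, 0, 0], [-0.2, 0, 0, 0], [-0.3, 0, 0, 0], [-0.4, 0, 0, 0]])

```text
time: 4.25
tool_pos: [0.4532, -0.029, 0.19]
tool_rot: [-0.753, 1.57, -0.038]
contact_force: [0.6, -0.3, -1.4]
opening: 0.0349
```

```bash
python3 -c "
from h import *
goal(.5165,-.3405,.19,1.3)"
```

```text
t 4.25 pos [ 0.4532 -0.029   0.19  ] th 2.286 q6 -2.52 F [ 0.6 -0.3 -1.4] open 0.0349
inc [ 0.0001 -0.6919 -0.3909] twist 0.941 rows pos 5.086347134110163
```

Call:
move_arm(increments=[[0, -0.07, -0.04, 0.1], [0, -0.16, -0.09, 0.22], [0, -0.26, -0.15, 0.35], [0, -0.35, -0.2, 0.47], [0, -0.43, -0.245, 0.58]])

```text
time: 4.88
tool_pos: [0.4921, -0.2247, 0.1886]
tool_rot: [-0.443, 1.57, -0.34]
contact_force: [0.5, 0.5, -0.0]
opening: 0.035
```

```bash
python3 -c "
from h import *
goal(.5165,-.3405,.19,1.3)"
```

```text
t 4.875 pos [ 0.4921 -0.2247  0.1886] th 1.674 q6 -2.24 F [ 0.5  0.5 -0. ] open 0.035
inc [-0.0033 -0.2943  0.0308] twist 0.357 rows pos 1.8939556294433268
```

Call:
move_arm(increments=[[-0.001, -0.1, 0.01, 0.12], [-0.002, -0.18, 0.02, 0.24], [-0.003, -0.25, 0.027, 0.33], [-0.003, -0.294, 0.031, 0.357], [-0.003, -0.294, 0.031, 0.357]])

```text
time: 5.5
tool_pos: [0.5169, -0.3396, 0.1893]
tool_rot: [2.625, 1.571, 2.358]
contact_force: [0.6, 0.0, -1.8]
opening: 0.0349
```

```bash
python3 -c "
from h import *
goal(.5165,-.3405,.19,1.3)
s=shot('w3',[(.5165,-.3405,.014)])
cv2.imwrite('pics/top3.png',cv2.resize(robot.read_camera('top')[120:270,110:370,::-1],None,fx=3,fy=3))"
```

```text
t 5.5 pos [ 0.5169 -0.3396  0.1893] th 1.303 q6 -2.01 F [ 0.6  0.  -1.8] open 0.0349
inc [-0.0018 -0.0024 -0.0003] twist 0.003 rows pos 0.019172399594579562
```

View pics/w3.png

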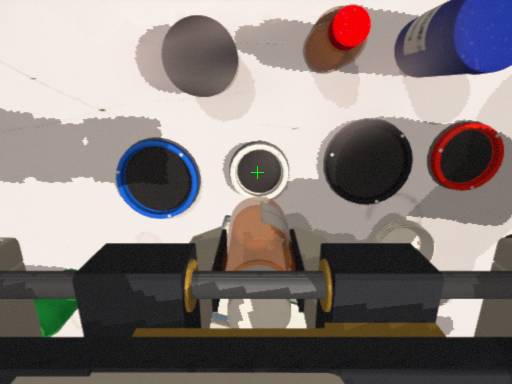

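View pics/top3.png

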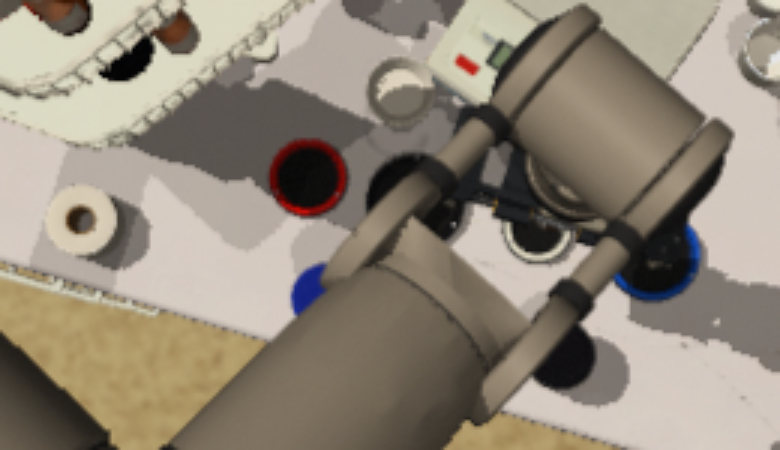

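```bash
python3 - <<'E'
from h import *
a=cv2.imread("pics/w3_raw.png"); 
st=np.load("pics/w3.npy"); s={"tool_pos":st[:3],"tool_rot":st[3:]}
H,S,V=[x.astype(int) for x in cv2.split(cv2.cvtColor(a,cv2.COLOR_BGR2HSV))]
u=lambda b:(b*255).astype(np.uint8)
red=u(((H<8)|(H>172))&(S>150)&(V>70)); blue=u((H>105)&(H<130)&(S>150)); black=u(V<75)
def f(n,m,sd,w,z):
    k=np.zeros_like(m); x,y=sd; y0=max(0,y-w);x0=max(0,x-w);k[y0:y+w,x0:x+w]=m[y0:y+w,x0:x+w]
    c=max(cv2.findContours(k,0,1)[0],key=cv2.contourArea); h=cv2.convexHull(c); e=cv2.fitEllipse(h); p=wray(e[0],z,s)
    print(n,np.round(e[0],1),np.round(e[1],1),p.round(4))
f("white floor",black,(259,172),27,.005);f("seat_blue",blue,(158,178),46,.014);f("seat_black",black,(370,160),46,.014);f("seat_red",red,(466,157),42,.014);f("mixcap",red,(352,27),25,.105);f("jar",black,(200,55),42,.06)
goal(.5165,-.3405,.04,1.3)
E
```

```text
white floor [258.7 171.3] [39.9 42.1] [ 0.5178 -0.3391  0.005 ]
seat_blue [157.  178.6] [76.4 83. ] [ 0.4937 -0.4509  0.014 ]
seat_black [369.  163.4] [76.8 90.7] [ 0.5394 -0.2185  0.014 ]
seat_red [466.6 155.9] [64.4 76.4] [ 0.5593 -0.1139  0.014 ]
mixcap [348.7  27.5] [39.5 49.1] [ 0.411  -0.2438  0.105 ]Traceback (most recent call last):
  File "<stdin>", line 11, in <module>
  File "<stdin>", line 9, in f
cv2.error: OpenCV(4.12.0) /io/opencv/modules/imgproc/src/shapedescr.cpp:361: error: (-201:Incorrect size of input array) There should be at least 5 points to fit the ellipse in function 'fitEllipseNoDirect'
```

Call:
move_arm(increments=[[0.08, 0, 0, 0], [0.17, 0, 0.002, 0], [0.25, 0, 0.002, 0], [0.31, 0, 0.002, 0], [0.345, 0, 0.002, 0]])

```text
time: 6.22
tool_pos: [0.5176, -0.3376, 0.0502]
tool_rot: [2.575, 1.569, 2.31]
contact_force: [0.2, -0.2, -0.5]
opening: 0.0348
```

Call:
move_arm(increments=[[0.01, 0, 0, 0], [0.02, 0, 0, 0], [0.028, 0, 0, 0], [0.028, 0, 0, 0]])

```text
time: 6.72
tool_pos: [0.518, -0.3391, 0.0401]
tool_rot: [-0.17, 1.57, -0.436]
contact_force: [0.4, 0.7, -1.2]
opening: 0.035
```

```bash
python3 -c "
from h import *
goal(.5175,-.340,.033,1.3)
s=shot('w4',[(.5175,-.340,.014)])"
```

```text
t 6.725 pos [ 0.518  -0.3391  0.0401] th 1.304 q6 -2.01 F [ 0.4  0.7 -1.2] open 0.035
inc [ 0.0179 -0.0025 -0.0006] twist 0.004 rows pos 0.11556175692988102
```

View pics/w4.png

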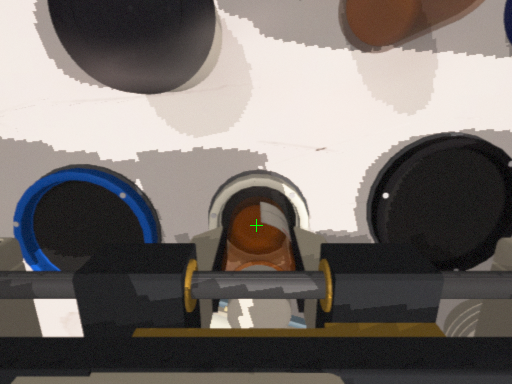

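Call:
move_arm(increments=[[0.005, 0, 0, 0], [0.01, 0, 0, 0], [0.015, 0, 0, 0], [0.018, 0, 0, 0], [0.018, 0, 0, 0]])

```text
time: 7.4
tool_pos: [0.5179, -0.339, 0.0329]
tool_rot: [1.37, 1.571, 1.104]
contact_force: [-0.7, 1.0, 2.2]
opening: 0.0357
```

Call:
move_arm(increments=[[0.002, 0, 0, 0], [0.002, 0, 0, 0]])

```text
time: 7.65
tool_pos: [0.5181, -0.3391, 0.0328]
tool_rot: [-0.333, 1.57, -0.6]
contact_force: [-1.7, 1.1, 6.7]
opening: 0.0353
```

Call:
move_arm(increments=[[0, 0, 0, 0], [0, 0, 0, 0], [0, 0, 0, 0], [0, 0, 0, 0]], gripper=0.3)

```text
time: 8.15
tool_pos: [0.5179, -0.339, 0.0317]
tool_rot: [2.302, 1.571, 2.036]
contact_force: [-0.6, 0.1, 0.6]
opening: 0.0638
```

```bash
python3 -c "
from h import *
s=shot('w5')
a=cv2.imread('pics/top0.png')[0:220,0:300]; cv2.imwrite('pics/topc.png',cv2.resize(a,None,fx=2.6,fy=2.6))
print(robot.observe()['opening'],robot.observe()['contact_force'])"
```

```text
0.0641186649980284 [ 0.41463404 -0.58611159  0.36705251]
```

View pics/w5.png

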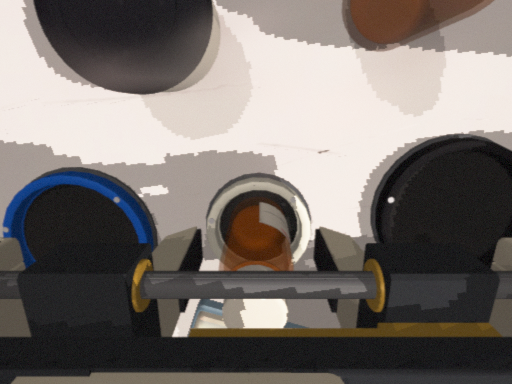

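View pics/topc.png

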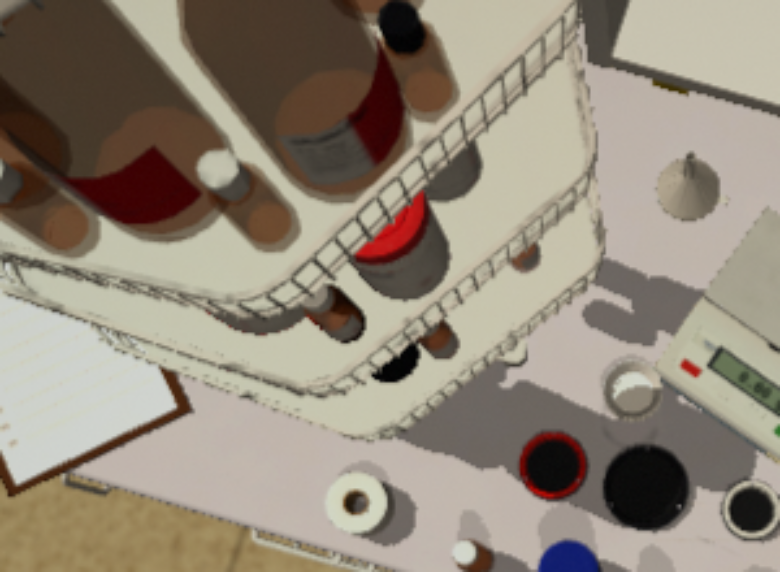

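```bash
python3 - <<'E'
from h import *
n=None
S=np.array([.5595,-.1125])
for a,b,zs in [((148,168),(231,105),(.08,.13)),((132,150),(227,68),(.3,.35,.4)),((104,120),(221,10),(.55,.6,.65,.7))]:
  for z in zs:
    p=ray("top",a,z)[:2];q=ray("top",b,z)[:2]; t=(q-p)/np.linalg.norm(q-p); nn=np.array([-t[1],t[0]])
    print(z,p.round(3),q.round(3),"dist",abs(nn@(S-p)).round(3))
goal(.5179,-.339,.2,1.3)
E
```

```text
0.08 [0.574 0.06 ] [ 0.763 -0.165] dist 0.122
0.13 [0.565 0.047] [ 0.746 -0.168] dist 0.107
0.3 [0.574 0.041] [ 0.776 -0.167] dist 0.117
0.35 [0.563 0.026] [ 0.753 -0.171] dist 0.099
0.4 [0.551 0.011] [ 0.731 -0.175] dist 0.08
0.55 [0.567 0.015] [ 0.77  -0.173] dist 0.099
0.6 [ 0.552 -0.004] [ 0.74  -0.178] dist 0.075
0.65 [ 0.537 -0.023] [ 0.71  -0.183] dist 0.051
0.7 [ 0.522 -0.041] [ 0.68  -0.188] dist 0.027
t 8.2 pos [ 0.5179 -0.339   0.0318] th 1.304 q6 -2.01 F [ 0.4 -0.6  0.4] open 0.0641
inc [-0.4206  0.0001 -0.    ] twist 0.004 rows pos 2.691788874048714
```

```bash
python3 - <<'E'
from h import *
print(robot.observe()["qpos"].round(3))
for z in (.2,.3,.35,.4,.45,.5,.55,.6):
    print(z,proj("top",[.517,-.34,z]).round(0),(ray("top",(110+500/3,120+100/3),z)[:2]-[.517,-.34]).round(3),(ray("top",(110+725/3,120+130/3),z)[:2]-[.517,-.34]).round(3),(ray("top",(110+590/3,120+5/3),z)[:2]-[.517,-.34]).round(3))
E
```

```text
[-0.703  0.712  1.472  0.     0.958 -2.008]
0.2 [295. 186.] [0.082 0.048] [ 0.062 -0.142] [ 0.167 -0.027]
0.3 [299. 180.] [0.059 0.053] [ 0.041 -0.119] [ 0.136 -0.015]
0.35 [302. 176.] [0.048 0.055] [ 0.031 -0.107] [ 0.12  -0.009]
0.4 [305. 172.] [0.036 0.057] [ 0.02  -0.096] [ 0.105 -0.003]
0.45 [308. 167.] [0.025 0.06 ] [ 0.01  -0.084] [0.089 0.003]
0.5 [311. 162.] [0.013 0.062] [-0.001 -0.072] [0.073 0.009]
0.55 [315. 156.] [0.002 0.065] [-0.011 -0.061] [0.058 0.015]
0.6 [320. 149.] [-0.009  0.067] [-0.022 -0.049] [0.042 0.021]
```

Call:
move_arm(increments=[[-0.08, 0, 0, 0], [-0.18, 0, 0, 0], [-0.28, 0, 0, 0], [-0.38, 0, 0, 0], [-0.47, 0, 0, 0]], gripper=0)

```text
time: 8.82
tool_pos: [0.5179, -0.339, 0.2215]
tool_rot: [-0.317, 1.57, -0.583]
contact_force: [0.3, 0.1, 0.2]
opening: 0.0917
```

```bash
python3 -c "
from h import *
goal(.409,-.243,.22,2.29)"
```

```text
t 8.825 pos [ 0.5179 -0.339   0.2215] th 1.304 q6 -2.01 F [0.3 0.1 0.2] open 0.0917
inc [ 0.0035  0.1599 -0.3259] twist -0.941 rows pos 2.323787219564672
```

Call:
move_arm(increments=[[0, 0.04, -0.08, -0.15], [0, 0.08, -0.16, -0.3], [0, 0.12, -0.24, -0.45], [0.003, 0.16, -0.326, -0.6], [0.003, 0.16, -0.326, -0.75]])

```text
time: 9.45
tool_pos: [0.4072, -0.2412, 0.2189]
tool_rot: [1.792, 1.57, 2.317]
contact_force: [0.7, -0.9, 0.7]
opening: 0.0919
```

Call:
move_arm(increments=[[0, 0, 0, -0.1], [0, 0, 0, -0.1]])

```text
time: 9.7
tool_pos: [0.4089, -0.2429, 0.2189]
tool_rot: [-1.043, 1.57, -0.42]
contact_force: [-0.0, -0.8, -0.0]
opening: 0.0918
```

```bash
python3 -c "
from h import *
goal(.409,-.243,.22,2.2)
shot('w6',[(.409,-.243,.105)])"
```

```text
t 9.7 pos [ 0.4089 -0.2429  0.2189] th 2.194 q6 -2.89 F [-0.  -0.8 -0. ] open 0.0918
inc [-0.0029 -0.0002  0.0001] twist -0.006 rows pos 0.018389569620854765
```

View pics/w6.png

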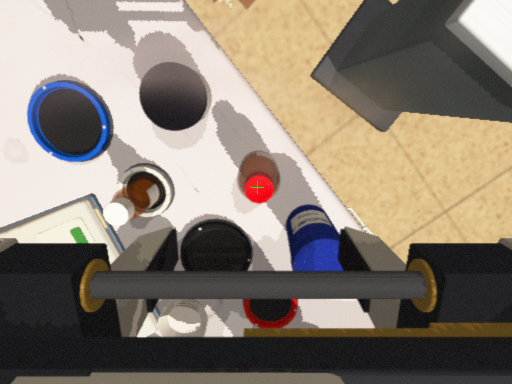

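Call:
move_arm(increments=[[0.1, 0.002, 0.002, 0], [0.2, 0.003, 0.003, 0], [0.3, 0.003, 0.003, 0], [0.38, 0.003, 0.003, 0], [0.41, 0.003, 0.003, 0]])

```text
time: 10.38
tool_pos: [0.4085, -0.2407, 0.0531]
tool_rot: [1.792, 1.568, 2.414]
contact_force: [-0.4, 0.2, 0.1]
opening: 0.0919
```

Call:
move_arm(increments=[[0.015, 0, 0, 0], [0.03, 0, 0, 0], [0.03, 0, 0, 0]])

```text
time: 10.75
tool_pos: [0.4095, -0.2415, 0.0431]
tool_rot: [-1.162, 1.57, -0.539]
contact_force: [-0.2, -0.2, -0.1]
opening: 0.0913
```

```bash
python3 -c "
from h import *
goal(.409,-.243,.043,2.2)
shot('w7')"
```

```text
t 10.75 pos [ 0.4095 -0.2415  0.0431] th 2.194 q6 -2.89 F [-0.2 -0.2 -0.1] open 0.0913
inc [ 0.0002 -0.0024 -0.0033] twist -0.005 rows pos 0.02596342330635089
```

View pics/w7.png

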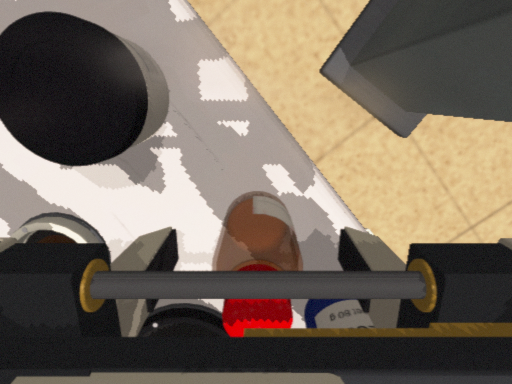

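The bottle is centred between the fingers, at columns 215–300. Closing.

Call:
move_arm(increments=[[0, 0, 0, 0], [0, 0, 0, 0], [0, 0, 0, 0], [0, 0, 0, 0], [0, 0, 0, 0]], gripper=1, squeeze=15)

```text
time: 11.42
tool_pos: [0.4093, -0.2413, 0.0427]
tool_rot: [-0.212, 1.571, 0.412]
contact_force: [1.1, -0.7, 1.0]
opening: 0.0463
```

Call:
move_arm(increments=[[0, 0, 0, 0], [0, 0, 0, 0]])

```text
time: 11.68
tool_pos: [0.4093, -0.2413, 0.0427]
tool_rot: [0.203, 1.571, 0.827]
contact_force: [0.0, 0.9, 0.7]
opening: 0.0441
```

Call:
move_arm(increments=[[-0.02, 0, 0, 0], [-0.08, 0, 0, 0], [-0.17, 0, 0, 0], [-0.26, 0, 0, 0], [-0.36, 0, 0, 0]])

```text
time: 12.3
tool_pos: [0.4088, -0.2409, 0.1881]
tool_rot: [1.711, 1.57, 2.334]
contact_force: [1.1, -0.3, -0.7]
opening: 0.0447
```

```bash
python3 -c "
from h import *
goal(.5595,-.1125,.185,2.29)"
```

```text
t 12.3 pos [ 0.4088 -0.2409  0.1881] th 2.195 q6 -2.89 F [ 1.1 -0.3 -0.7] open 0.0447
inc [0.0076 0.0405 0.4933] twist -0.091 rows pos 3.1681752272827404
```

Call:
move_arm(increments=[[0, 0.005, 0.06, -0.02], [0, 0.015, 0.16, -0.04], [0, 0.025, 0.28, -0.06], [0.0, 0.035, 0.4, -0.08], [0.0, 0.04, 0.493, -0.09]])

```text
time: 12.92
tool_pos: [0.5609, -0.1116, 0.187]
tool_rot: [0.506, 1.571, 1.225]
contact_force: [0.0, -0.5, -0.8]
opening: 0.0443
```

Call:
move_arm(increments=[[0, 0, 0, 0], [0, 0, 0, 0]])

```text
time: 13.18
tool_pos: [0.5592, -0.1133, 0.1866]
tool_rot: [2.431, 1.57, -3.134]
contact_force: [0.3, -1.4, -1.5]
opening: 0.0442
```

```bash
python3 -c "
from h import *
goal(.5595,-.1125,.048,2.29)
shot('w8',[(.5595,-.1125,.014)])
cv2.imwrite('pics/scene8.png',robot.read_camera('scene')[:,:,::-1])"
```

```text
t 13.175 pos [ 0.5592 -0.1133  0.1866] th 2.289 q6 -2.62 F [ 0.3 -1.4 -1.5] open 0.0442
inc [0.3466 0.0008 0.0021] twist -0.001 rows pos 2.2180931372398742
```

View pics/w8.png

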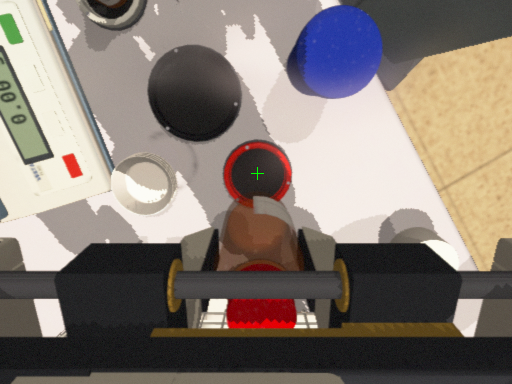

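View pics/scene8.png

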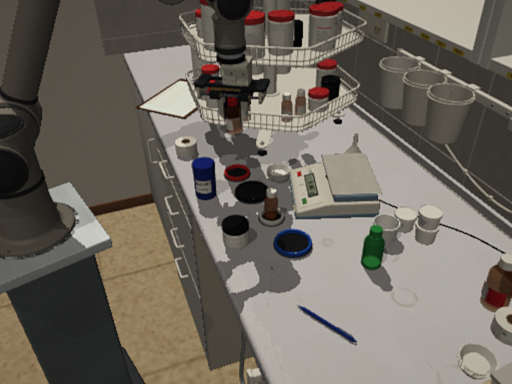

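Call:
move_arm(increments=[[0.05, 0, 0.002, 0], [0.1, 0, 0.002, 0], [0.15, 0, 0.002, 0], [0.2, 0, 0.002, 0], [0.24, 0, 0.002, 0]])

```text
time: 13.9
tool_pos: [0.5599, -0.1134, 0.0902]
tool_rot: [2.186, 1.57, 2.903]
contact_force: [-0.5, 1.0, -0.5]
opening: 0.0445
```

```bash
python3 -c "
from h import *
goal(.5595,-.1125,.048,2.29)
cv2.imwrite('pics/top9.png',cv2.resize(robot.read_camera('top')[:220,:300,::-1],None,fx=2.6,fy=2.6))"
```

```text
t 13.9 pos [ 0.5599 -0.1134  0.0902] th 2.287 q6 -2.62 F [-0.5  1.  -0.5] open 0.0445
inc [0.1055 0.0023 0.0007] twist -0.003 rows pos 0.6750848603345138
```

View pics/top9.png

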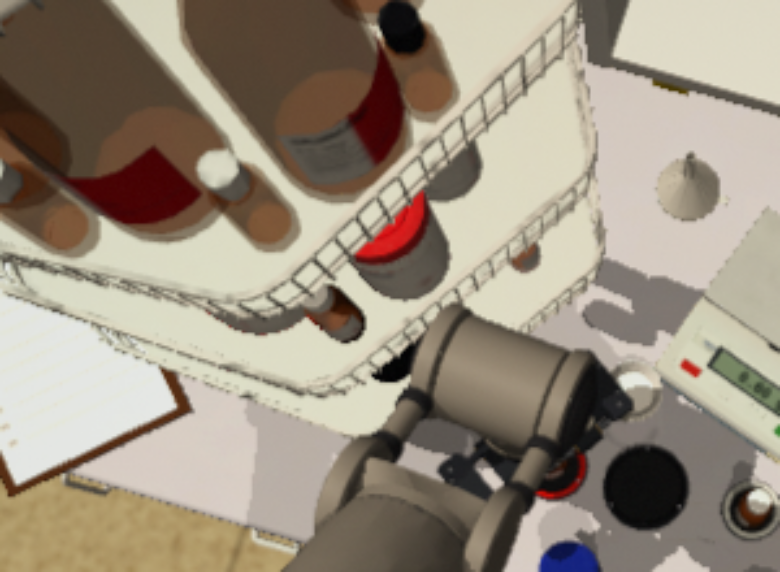

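```bash
python3 - <<'E'
from h import *
for uv in [(132,150),(160,130),(190,101),(227,68)]:
  print(uv,[(z,tuple(((proj("scene",ray("top",uv,z))-[140,0])*3).round(0))) for z in (.25,.3,.33,.36,.4)])
for z in (.40,.43,.46): print(z,ray("top",(163,127),z)[:2].round(3), ray("top",(174,118),z)[:2].round(3))
E
```

```text
(132, 150) [(0.25, (np.float64(203.0), np.float64(225.0))), (0.3, (np.float64(197.0), np.float64(183.0))), (0.33, (np.float64(194.0), np.float64(155.0))), (0.36, (np.float64(190.0), np.float64(127.0))), (0.4, (np.float64(184.0), np.float64(88.0)))]
(160, 130) [(0.25, (np.float64(283.0), np.float64(233.0))), (0.3, (np.float64(275.0), np.float64(189.0))), (0.33, (np.float64(271.0), np.float64(162.0))), (0.36, (np.float64(266.0), np.float64(133.0))), (0.4, (np.float64(258.0), np.float64(93.0)))]
(190, 101) [(0.25, (np.float64(388.0), np.float64(236.0))), (0.3, (np.float64(378.0), np.float64(192.0))), (0.33, (np.float64(372.0), np.float64(164.0))), (0.36, (np.float64(365.0), np.float64(135.0))), (0.4, (np.float64(356.0), np.float64(95.0)))]
(227, 68) [(0.25, (np.float64(517.0), np.float64(242.0))), (0.3, (np.float64(504.0), np.float64(197.0))), (0.33, (np.float64(496.0), np.float64(169.0))), (0.36, (np.float64(488.0), np.float64(140.0))), (0.4, (np.float64(476.0), np.float64(99.0)))]
0.4 [ 0.601 -0.049] [ 0.621 -0.071]
0.43 [ 0.592 -0.056] [ 0.611 -0.077]
0.46 [ 0.584 -0.063] [ 0.602 -0.083]
```

Call:
move_arm(increments=[[0.03, 0, 0, 0], [0.055, 0.001, 0, 0], [0.075, 0.002, 0, 0], [0.088, 0.002, 0, 0], [0.088, 0.002, 0, 0]])

```text
time: 14.58
tool_pos: [0.5599, -0.1119, 0.0552]
tool_rot: [1.901, 1.57, 2.619]
contact_force: [0.4, -0.4, -1.1]
opening: 0.0445
```

```bash
python3 -c "
from h import *
goal(.5595,-.1125,.048,2.29)
shot('w9',[(.5595,-.1125,.014)])"
```

```text
t 14.575 pos [ 0.5599 -0.1119  0.0552] th 2.289 q6 -2.62 F [ 0.4 -0.4 -1.1] open 0.0445
inc [ 0.0179 -0.0005 -0.0018] twist -0.001 rows pos 0.11549877922847934
```

View pics/w9.png

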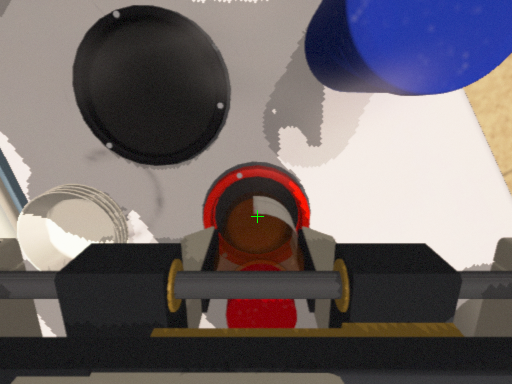

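The bottle is inside the red ring, with the marker at (257,216), so I'm lowering it to the floor.

Call:
move_arm(increments=[[0.005, 0, 0, 0], [0.01, 0, 0, 0], [0.015, 0, 0, 0], [0.018, 0, 0, 0], [0.018, 0, 0, 0]])

```text
time: 15.25
tool_pos: [0.56, -0.112, 0.0482]
tool_rot: [1.703, 1.571, 2.421]
contact_force: [0.4, -0.8, -1.5]
opening: 0.0442
```

Call:
move_arm(increments=[[0.002, 0, 0, 0], [0.003, 0, 0, 0], [0.003, 0, 0, 0]])

```text
time: 15.62
tool_pos: [0.5603, -0.1119, 0.0477]
tool_rot: [-0.755, 1.57, -0.037]
contact_force: [-2.0, 1.1, 5.5]
opening: 0.0444
```

Contact, about 6 N. Releasing.

Call:
move_arm(increments=[[0, 0, 0, 0], [0, 0, 0, 0], [0, 0, 0, 0], [0, 0, 0, 0]], gripper=0.2)

```text
time: 16.12
tool_pos: [0.56, -0.112, 0.0469]
tool_rot: [1.808, 1.571, 2.526]
contact_force: [0.0, 0.7, 0.7]
opening: 0.0732
```

Call:
move_arm(increments=[[-0.06, 0, 0, 0], [-0.14, 0, 0, 0], [-0.23, 0, 0, 0], [-0.33, 0, 0, 0], [-0.43, 0, 0, 0]])

```text
time: 16.75
tool_pos: [0.5598, -0.1119, 0.2203]
tool_rot: [1.553, 1.571, 2.271]
contact_force: [-0.1, -1.0, -0.3]
opening: 0.0737
```

```bash
python3 -c "
from h import *
goal(.438,-.147,.22,2.29)
shot('w10',[(.5595,-.1125,.11)])"
```

```text
t 16.75 pos [ 0.5598 -0.1119  0.2203] th 2.289 q6 -2.62 F [-0.1 -1.  -0.3] open 0.0737
inc [ 0.0009  0.1343 -0.2871] twist -0.001 rows pos 2.028743487512097
```

View pics/w10.png

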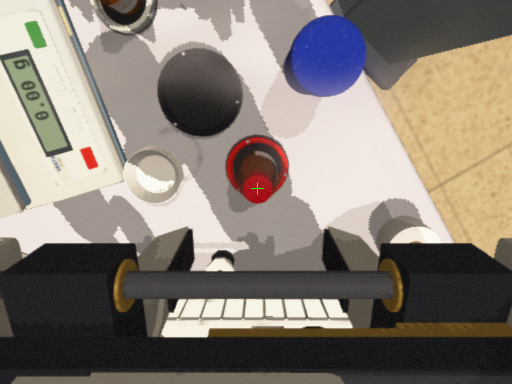

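Call:
move_arm(increments=[[0, 0.02, -0.05, 0], [0, 0.06, -0.13, 0], [0, 0.1, -0.21, 0], [0, 0.134, -0.287, 0], [0, 0.134, -0.287, 0]], gripper=0)

```text
time: 17.42
tool_pos: [0.4368, -0.1475, 0.2193]
tool_rot: [2.378, 1.571, 3.094]
contact_force: [0.1, -0.2, 1.2]
opening: 0.0921
```

```bash
python3 -c "
from h import *
goal(.438,-.147,.22,2.29)
shot('w11',[(.438,-.147,.105)])"
```

```text
t 17.425 pos [ 0.4368 -0.1475  0.2193] th 2.287 q6 -2.78 F [ 0.1 -0.2  1.2] open 0.0921
inc [-0.0019 -0.0011  0.003 ] twist -0.003 rows pos 0.023652610065044696
```

View pics/w11.png

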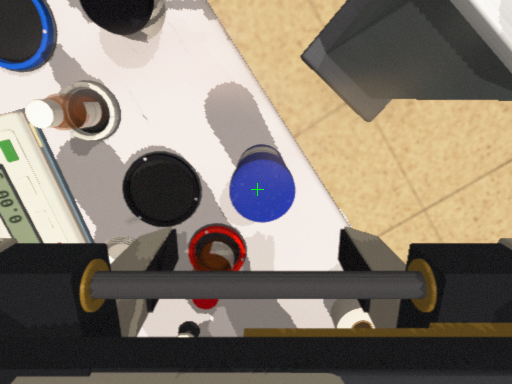

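Call:
move_arm(increments=[[0.03, 0.005, 0.001, 0], [0.13, 0.01, 0.001, 0], [0.24, 0.01, 0.001, 0], [0.34, 0.01, 0.001, 0], [0.4, 0.01, 0.001, 0]])

```text
time: 18.1
tool_pos: [0.4354, -0.1428, 0.0562]
tool_rot: [1.875, 1.567, 2.594]
contact_force: [0.8, -0.6, 0.7]
opening: 0.092
```

Call:
move_arm(increments=[[0.02, 0, 0, 0], [0.038, 0, 0, 0], [0.038, 0, 0, 0]])

```text
time: 18.48
tool_pos: [0.4363, -0.1438, 0.044]
tool_rot: [-0.87, 1.57, -0.151]
contact_force: [0.6, -0.1, -1.0]
opening: 0.0918
```

```bash
python3 -c "
from h import *
goal(.438,-.147,.044,2.29)
shot('w12')"
```

```text
t 18.475 pos [ 0.4363 -0.1438  0.044 ] th 2.289 q6 -2.77 F [ 0.6 -0.1 -1. ] open 0.0918
inc [-0.0001 -0.0088 -0.002 ] twist -0.001 rows pos 0.05769725592432322
```

View pics/w12.png

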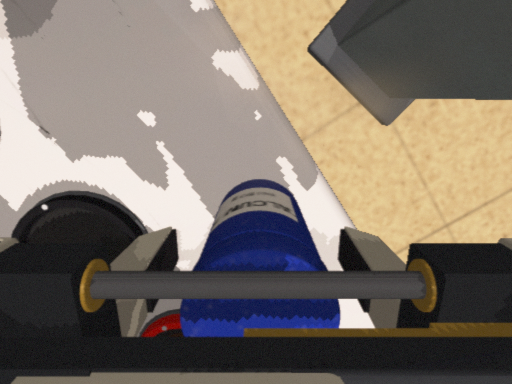

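The canister is centred at about column 260. Closing.

Call:
move_arm(increments=[[0, 0, 0, 0], [0, 0, 0, 0], [0, 0, 0, 0], [0, 0, 0, 0], [0, 0, 0, 0]], gripper=1, squeeze=15)

```text
time: 19.15
tool_pos: [0.436, -0.1438, 0.044]
tool_rot: [-0.494, 1.571, 0.224]
contact_force: [-0.3, 0.2, 0.8]
opening: 0.0576
```

Call:
move_arm(increments=[[-0.01, 0, 0, 0], [-0.08, 0, 0, 0], [-0.17, 0, 0, 0], [-0.26, 0, 0, 0], [-0.36, 0, 0, 0]])

```text
time: 19.77
tool_pos: [0.4355, -0.1436, 0.189]
tool_rot: [1.88, 1.57, 2.598]
contact_force: [0.5, -1.4, -1.5]
opening: 0.0578
```

```bash
python3 -c "
from h import *
goal(.4935,-.452,.19,1.5)"
```

```text
t 19.775 pos [ 0.4355 -0.1436  0.189 ] th 2.289 q6 -2.77 F [ 0.5 -1.4 -1.5] open 0.0578
inc [-0.0029 -0.6759 -0.398 ] twist 0.753 rows pos 5.020144457911459
```

Call:
move_arm(increments=[[0, -0.07, -0.04, 0.1], [0, -0.16, -0.095, 0.22], [0, -0.26, -0.155, 0.34], [0, -0.36, -0.21, 0.46], [0, -0.45, -0.265, 0.58]])

```text
time: 20.4
tool_pos: [0.4746, -0.3506, 0.1878]
tool_rot: [2.023, 1.57, 2.13]
contact_force: [0.3, 0.7, -1.4]
opening: 0.0577
```

```bash
python3 -c "
from h import *
goal(.4935,-.452,.19,1.5)"
```

```text
t 20.4 pos [ 0.4746 -0.3506  0.1878] th 1.677 q6 -2.44 F [ 0.3  0.7 -1.4] open 0.0577
inc [-0.0057 -0.2571  0.0202] twist 0.169 rows pos 1.6509860599814496
```

Call:
move_arm(increments=[[0, -0.09, 0.007, 0.06], [0, -0.17, 0.013, 0.12], [0, -0.23, 0.018, 0.16], [0, -0.257, 0.02, 0.169], [0, -0.257, 0.02, 0.169]])

```text
time: 21.02
tool_pos: [0.4936, -0.4504, 0.1874]
tool_rot: [2.189, 1.57, 2.123]
contact_force: [0.7, -0.1, -1.7]
opening: 0.0578
```

```bash
python3 -c "
from h import *
goal(.4935,-.452,.05,1.5)
shot('w13',[(.4935,-.452,.014)])"
```

```text
t 21.025 pos [ 0.4936 -0.4504  0.1874] th 1.505 q6 -2.36 F [ 0.7 -0.1 -1.7] open 0.0578
inc [ 0.3435 -0.0043  0.0002] twist 0.004 rows pos 2.198554849764103
```

View pics/w13.png

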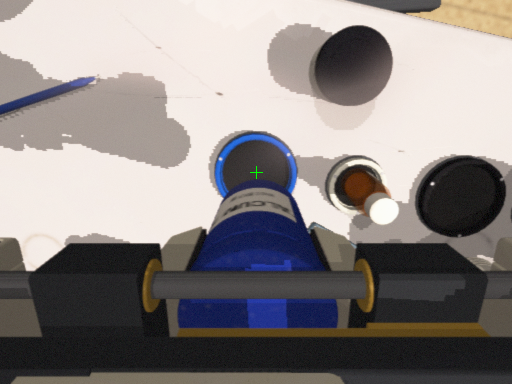

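Call:
move_arm(increments=[[0.06, -0.002, 0, 0], [0.14, -0.004, 0, 0], [0.22, -0.004, 0, 0], [0.29, -0.004, 0, 0], [0.325, -0.004, 0, 0]])

```text
time: 21.7
tool_pos: [0.4934, -0.4504, 0.0566]
tool_rot: [2.264, 1.568, 2.199]
contact_force: [-0.3, -0.5, -1.5]
opening: 0.0582
```

Call:
move_arm(increments=[[0, 0, 0, 0]])

```text
time: 21.82
tool_pos: [0.4936, -0.4512, 0.0575]
tool_rot: [2.261, 1.569, 2.196]
contact_force: [-0.3, -0.2, 0.4]
opening: 0.0577
```

```bash
python3 -c "
from h import *
goal(.4935,-.452,.049,1.5)
shot('w14',[(.4935,-.452,.014)])"
```

```text
t 21.825 pos [ 0.4936 -0.4512  0.0575] th 1.505 q6 -2.36 F [-0.3 -0.2  0.4] open 0.0577
inc [ 0.0211 -0.0021 -0.0002] twist 0.005 rows pos 0.13594286385055115
```

View pics/w14.png

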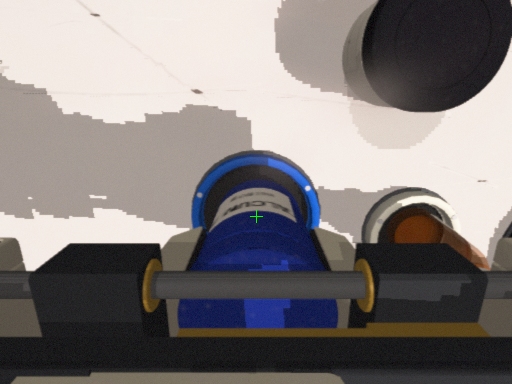

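Call:
move_arm(increments=[[0.005, 0, 0, 0], [0.01, 0, 0, 0], [0.015, 0, 0, 0], [0.02, 0, 0, 0], [0.021, 0, 0, 0]])

```text
time: 22.5
tool_pos: [0.4937, -0.452, 0.0492]
tool_rot: [2.156, 1.57, 2.089]
contact_force: [-0.5, -0.2, -2.0]
opening: 0.0579
```

Call:
move_arm(increments=[[0.002, 0, 0, 0], [0.002, 0, 0, 0]])

```text
time: 22.75
tool_pos: [0.4939, -0.452, 0.049]
tool_rot: [-0.367, 1.571, -0.433]
contact_force: [-0.6, 1.3, 2.2]
opening: 0.058
```

Call:
move_arm(increments=[[0.001, 0, 0, 0], [0.002, 0, 0, 0], [0.002, 0, 0, 0]])

```text
time: 23.12
tool_pos: [0.494, -0.452, 0.049]
tool_rot: [-0.45, 1.57, -0.517]
contact_force: [-1.1, 3.2, 6.3]
opening: 0.0578
```

Call:
move_arm(increments=[[0, 0, 0, 0], [0, 0, 0, 0], [0, 0, 0, 0], [0, 0, 0, 0]], gripper=0.15)

```text
time: 23.62
tool_pos: [0.4937, -0.452, 0.0477]
tool_rot: [2.06, 1.571, 1.994]
contact_force: [-0.0, 0.5, 0.2]
opening: 0.0778
```

Call:
move_arm(increments=[[-0.06, 0, 0, 0], [-0.14, 0, 0, 0], [-0.23, 0, 0, 0], [-0.33, 0, 0, 0], [-0.42, 0, 0, 0]])

```text
time: 24.25
tool_pos: [0.4938, -0.4521, 0.2174]
tool_rot: [-0.633, 1.57, -0.7]
contact_force: [0.4, -0.3, -1.0]
opening: 0.0784
```

```bash
python3 -c "
from h import *
goal(.391,-.36,.21,0)
shot('w15',[(.4935,-.452,.11),(.391,-.36,.06)])"
```

```text
t 24.25 pos [ 0.4938 -0.4521  0.2174] th 1.504 q6 -2.36 F [ 0.4 -0.3 -1. ] open 0.0784
inc [ 0.0183  0.2126 -0.2716] twist 1.437 rows pos 2.210812413557314
```

View pics/w15.png

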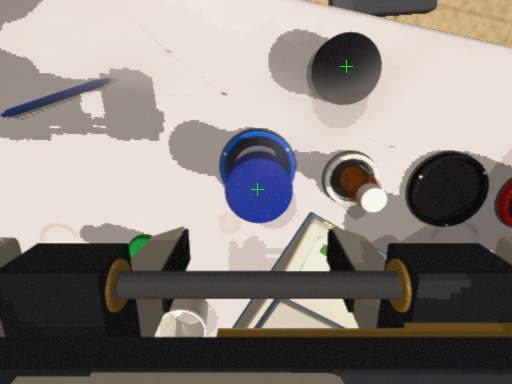

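```bash
python3 -c "
from h import *
goal(.391,-.36,.2,.9)"
```

```text
t 24.3 pos [ 0.495  -0.4535  0.2232] th 1.504 q6 -2.36 F [ 0.1 -0.2  3.4] open 0.0783
inc [ 0.0548  0.2164 -0.2754] twist 0.577 rows pos 2.268593274940585
```

Call:
move_arm(increments=[[0, 0.05, -0.06, 0.12], [0.01, 0.1, -0.13, 0.25], [0.02, 0.16, -0.2, 0.38], [0.035, 0.213, -0.272, 0.5], [0.045, 0.213, -0.272, 0.575]], gripper=0)

```text
time: 24.92
tool_pos: [0.3892, -0.3581, 0.1979]
tool_rot: [2.919, 1.57, 2.248]
contact_force: [0.5, -0.2, -0.1]
opening: 0.0919
```

Call:
move_arm(increments=[[0, 0, 0, 0], [0, 0, 0, 0]])

```text
time: 25.18
tool_pos: [0.3911, -0.3601, 0.198]
tool_rot: [-0.026, 1.57, -0.693]
contact_force: [-0.2, 0.7, -0.2]
opening: 0.0919
```

```bash
python3 -c "
from h import *
goal(.391,-.36,.016,.9)
shot('w16',[(.391,-.36,.06)])"
```

```text
t 25.175 pos [ 0.3911 -0.3601  0.198 ] th 0.904 q6 -1.79 F [-0.2  0.7 -0.2] open 0.0919
inc [ 0.4549  0.0001 -0.0006] twist 0.004 rows pos 2.9114498532306374
```

View pics/w16.png

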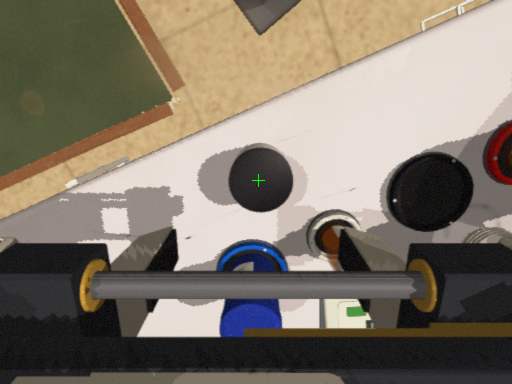

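Call:
move_arm(increments=[[0.1, 0.003, -0.003, 0], [0.2, 0.005, -0.003, 0], [0.3, 0.005, -0.003, 0], [0.38, 0.005, -0.003, 0], [0.42, 0.005, -0.003, 0]])

```text
time: 25.85
tool_pos: [0.3909, -0.3571, 0.0282]
tool_rot: [2.885, 1.568, 2.217]
contact_force: [0.1, 0.0, 0.1]
opening: 0.0918
```

Call:
move_arm(increments=[[0.015, 0, 0, 0], [0.03, 0, 0, 0], [0.033, 0, 0, 0], [0.033, 0, 0, 0]])

```text
time: 26.35
tool_pos: [0.3914, -0.3578, 0.0173]
tool_rot: [-0.135, 1.57, -0.804]
contact_force: [0.8, 0.4, 0.1]
opening: 0.0918
```

```bash
python3 -c "
from h import *
goal(.391,-.36,.016,.9)
shot('w17')"
```

```text
t 26.35 pos [ 0.3914 -0.3578  0.0173] th 0.902 q6 -1.79 F [0.8 0.4 0.1] open 0.0918
inc [ 0.0032 -0.0049  0.0025] twist 0.002 rows pos 0.0409072496690675
```

View pics/w17.png

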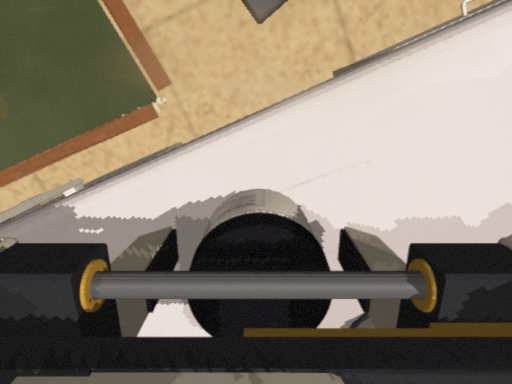

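Call:
move_arm(increments=[[0, 0, 0, 0], [0, 0, 0, 0], [0, 0, 0, 0], [0, 0, 0, 0], [0, 0, 0, 0]], gripper=1, squeeze=20)

```text
time: 27.02
tool_pos: [0.3913, -0.3575, 0.0167]
tool_rot: [1.031, 1.571, 0.362]
contact_force: [0.2, 0.6, 0.9]
opening: 0.0639
```

Call:
move_arm(increments=[[-0.01, 0, 0, 0], [-0.06, 0, 0, 0], [-0.15, 0, 0, 0], [-0.25, 0, 0, 0], [-0.36, 0, 0, 0]])

```text
time: 27.65
tool_pos: [0.3907, -0.3571, 0.1616]
tool_rot: [2.947, 1.569, 2.278]
contact_force: [-0.9, -0.4, -1.9]
opening: 0.0634
```

```bash
python3 -c "
from h import *
goal(.5385,-.2185,.165,.5)"
```

```text
t 27.65 pos [ 0.3907 -0.3571  0.1616] th 0.902 q6 -1.79 F [-0.9 -0.4 -1.9] open 0.0634
inc [-0.0083  0.501   0.0751] twist 0.384 rows pos 3.2425614862527867
```

Call:
move_arm(increments=[[-0.005, 0.06, 0.01, 0.05], [-0.008, 0.16, 0.025, 0.13], [-0.008, 0.28, 0.042, 0.22], [-0.008, 0.4, 0.06, 0.32], [-0.008, 0.5, 0.075, 0.384]])

```text
time: 28.28
tool_pos: [0.5395, -0.2177, 0.1638]
tool_rot: [-2.658, 1.57, 2.552]
contact_force: [-0.1, -0.1, -1.6]
opening: 0.0637
```

Call:
move_arm(increments=[[0, 0, 0, 0], [0, 0, 0, 0]])

```text
time: 28.52
tool_pos: [0.5381, -0.2193, 0.1636]
tool_rot: [-2.165, 1.57, 3.048]
contact_force: [0.5, 0.3, -0.6]
opening: 0.064
```

```bash
python3 -c "
from h import *
goal(.5385,-.2185,.03,.5)
shot('w18',[(.5385,-.2185,.014)])"
```

```text
t 28.525 pos [ 0.5381 -0.2193  0.1636] th 0.501 q6 -1.02 F [ 0.5  0.3 -0.6] open 0.064
inc [ 0.3341  0.0022 -0.001 ] twist 0.001 rows pos 2.1380004234051397
```

View pics/w18.png

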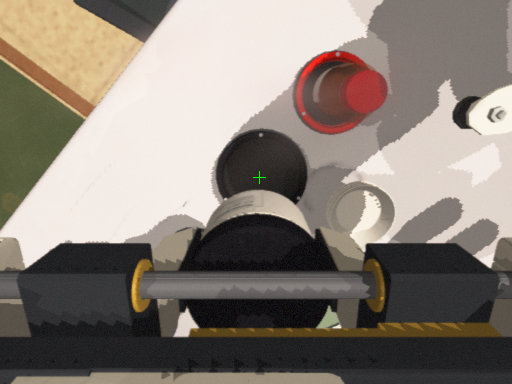

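```bash
python3 - <<'E'
from h import *
def ld(n):
    st=np.load(f"pics/{n}.npy"); return {"tool_pos":st[:3],"tool_rot":st[3:]}
# dish rim centre guesses and near-edge points
print(wray((153,175),.03,ld("w10")),wray((145,183),.03,ld("w8")),wray((361,211),.03,ld("w18")),ray("top",(243.5,149.5),.03))
c=np.array([.5385,-.2185])
for uv,n in [((328,212),"w18"),((345,238),"w18"),((183,172),"w10"),((176,184),"w8"),((176,200),"w10")]:
    p=wray(uv,.03,ld(n))[:2]; print(n,p.round(3),"dist",np.linalg.norm(p-c).round(3),"ang",np.arctan2(*(p-c)[::-1]).round(2))
for uv in [(256,143),(306,180),(262,139)]:
    p=ray("top",uv,.05)[:2]; print(p, np.linalg.norm(p-c),np.arctan2(*(p-c)[::-1]))
E
```

```text
[ 0.64613361 -0.20002425  0.03      ] [ 0.64396814 -0.19926848  0.03      ] [ 0.64390589 -0.19585615  0.03      ] [ 0.64649668 -0.20274817  0.03      ]
w18 [ 0.615 -0.213] dist 0.077 ang 0.07
w18 [ 0.646 -0.229] dist 0.108 ang -0.1
w10 [ 0.62  -0.176] dist 0.092 ang 0.48
w8 [ 0.623 -0.174] dist 0.096 ang 0.49
w10 [ 0.653 -0.161] dist 0.128 ang 0.46
[ 0.66209832 -0.23896848] 0.12528169675328088 -0.16411537378986565
[ 0.557895   -0.38555384] 0.1681759511355477 -1.4552134990633803
[ 0.67449769 -0.25602973] 0.14108101114462923 -0.2692572036879443
```

Call:
move_arm(increments=[[0.06, 0.002, 0, 0], [0.14, 0.003, -0.001, 0], [0.22, 0.003, -0.001, 0], [0.29, 0.003, -0.001, 0], [0.325, 0.003, -0.001, 0]])

```text
time: 29.2
tool_pos: [0.5381, -0.2189, 0.0326]
tool_rot: [-2.545, 1.568, 2.667]
contact_force: [0.6, 0.0, -1.3]
opening: 0.0637
```

Call:
move_arm(increments=[[0, 0, 0, 0]])

```text
time: 29.32
tool_pos: [0.5388, -0.2187, 0.0334]
tool_rot: [-2.6, 1.569, 2.612]
contact_force: [0.7, 0.8, -1.3]
opening: 0.0639
```

```bash
python3 -c "
from h import *
goal(.5385,-.2185,.022,.5)
shot('w19',[(.5385,-.2185,.014)])"
```

```text
t 29.325 pos [ 0.5388 -0.2187  0.0334] th 0.499 q6 -1.02 F [ 0.7  0.8 -1.3] open 0.0639
inc [ 0.0285 -0.0004 -0.0007] twist -0.001 rows pos 0.18255006333845714
```

View pics/w19.png

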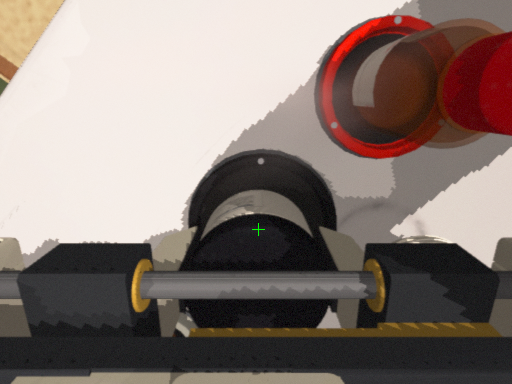

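Call:
move_arm(increments=[[0.007, 0.001, 0, 0], [0.014, 0.002, 0, 0], [0.02, 0.002, 0, 0], [0.025, 0.002, 0, 0], [0.026, 0.002, 0, 0]])

```text
time: 30.0
tool_pos: [0.5402, -0.2177, 0.0233]
tool_rot: [-2.916, 1.57, 2.297]
contact_force: [0.6, -0.5, -2.4]
opening: 0.0636
```

Call:
move_arm(increments=[[0.002, 0, 0, 0], [0.003, 0, 0, 0], [0.003, 0, 0, 0]])

```text
time: 30.38
tool_pos: [0.5402, -0.2178, 0.0223]
tool_rot: [2.375, 1.571, 1.304]
contact_force: [0.9, -0.1, -1.5]
opening: 0.0636
```

Call:
move_arm(increments=[[0.001, 0, 0, 0], [0.002, 0, 0, 0], [0.003, 0, 0, 0], [0.003, 0, 0, 0]])

```text
time: 30.88
tool_pos: [0.5404, -0.218, 0.0217]
tool_rot: [0.478, 1.57, -0.592]
contact_force: [-1.9, 0.6, 5.5]
opening: 0.0635
```

Contact. Releasing, but only partly open because of the weighing dishes, then going straight up.

Call:
move_arm(increments=[[0, 0, 0, 0], [0, 0, 0, 0], [0, 0, 0, 0], [0, 0, 0, 0]], gripper=0.17)

```text
time: 31.38
tool_pos: [0.5402, -0.2178, 0.021]
tool_rot: [3.136, 1.571, 2.065]
contact_force: [-0.1, 0.3, -0.1]
opening: 0.0759
```

Call:
move_arm(increments=[[-0.04, 0, 0, 0], [-0.12, 0, 0, 0], [-0.22, 0, 0, 0], [-0.33, 0, 0, 0], [-0.44, 0, 0, 0]])

```text
time: 32.0
tool_pos: [0.5401, -0.2178, 0.1998]
tool_rot: [0.653, 1.57, -0.417]
contact_force: [0.2, -0.9, -0.5]
opening: 0.0766
```

```bash
python3 -c "
from h import *
goal(.36,-.15,.23,.5)
shot('w20',[(.5385,-.2185,.065)])"
```

```text
t 32.0 pos [ 0.5401 -0.2178  0.1998] th 0.5 q6 -1.02 F [ 0.2 -0.9 -0.5] open 0.0766
inc [-0.076  -0.3139 -0.3645] twist 0.0 rows pos 3.1169202418494697
```

View pics/w20.png

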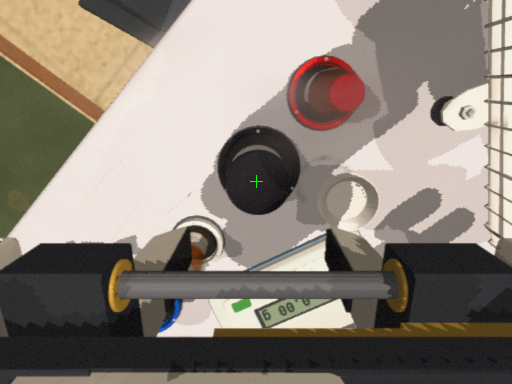

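Call:
move_arm(increments=[[-0.06, -0.05, -0.06, 0], [-0.08, -0.12, -0.14, 0], [-0.08, -0.19, -0.22, 0], [-0.08, -0.26, -0.3, 0], [-0.08, -0.31, -0.36, 0]])

```text
time: 32.67
tool_pos: [0.3608, -0.1502, 0.2299]
tool_rot: [0.499, 1.57, -0.572]
contact_force: [-0.6, -0.1, -0.4]
opening: 0.0764
```

```bash
python3 -c "
from h import *
goal(.33,.2,.23,.5)"
```

```text
t 32.675 pos [ 0.3608 -0.1502  0.2299] th 0.5 q6 -1.09 F [-0.6 -0.1 -0.4] open 0.0764
inc [-0.0009  0.3523 -0.8053] twist 0.0 rows pos 5.625440472193403
```

Call:
move_arm(increments=[[0, 0.06, -0.14, 0], [0, 0.12, -0.28, 0], [0, 0.18, -0.42, 0], [0, 0.24, -0.56, 0], [0, 0.3, -0.7, 0]])

```text
time: 33.3
tool_pos: [0.333, 0.1542, 0.2303]
tool_rot: [1.28, 1.568, 0.209]
contact_force: [1.6, 0.4, 0.1]
opening: 0.0762
```

Call:
move_arm(increments=[[0, 0, 0, 0], [0, 0, 0, 0]])

```text
time: 33.55
tool_pos: [0.3333, 0.1522, 0.2296]
tool_rot: [0.837, 1.57, -0.232]
contact_force: [0.8, -1.3, -0.3]
opening: 0.0762
```

```bash
python3 - <<'E'
from h import *
print(robot.observe()["tool_pos"],robot.observe()["contact_force"])
t=robot.read_camera('top')[:,:,::-1]; cv2.imwrite('pics/topf.png',cv2.resize(t[120:270,110:370],None,fx=3,fy=3,interpolation=cv2.INTER_CUBIC))
s=robot.read_camera('scene')[:,:,::-1]; cv2.imwrite('pics/scenef.png',cv2.resize(s[120:280,160:340],None,fx=3.7,fy=3.7,interpolation=cv2.INTER_CUBIC))
for n,x,y,z in [("mix",.5595,-.1125,.11),("jar",.5385,-.2185,.065),("drop",.5175,-.34,.093),("can",.4935,-.452,.11)]:
    print(n,"top px in zoom",((proj("top",[x,y,z])-[110,120])*3).round(0),"scene zoom top/bottom",((proj("scene",[x,y,z])-[160,120])*3.7).round(0),((proj("scene",[x,y,.005])-[160,120])*3.7).round(0))
E
```

```text
[0.33327503 0.15220689 0.22959302] [ 0.80756999 -1.29694687 -0.33213645]
mix top px in zoom [296. 159.] scene zoom top/bottom [276.  82.] [281. 197.]
jar top px in zoom [413. 193.] scene zoom top/bottom [334. 201.] [336. 267.]
drop top px in zoom [544. 215.] scene zoom top/bottom [411. 255.] [411. 357.]
can top px in zoom [669. 242.] scene zoom top/bottom [489. 329.] [485. 456.]
```

View pics/topf.png

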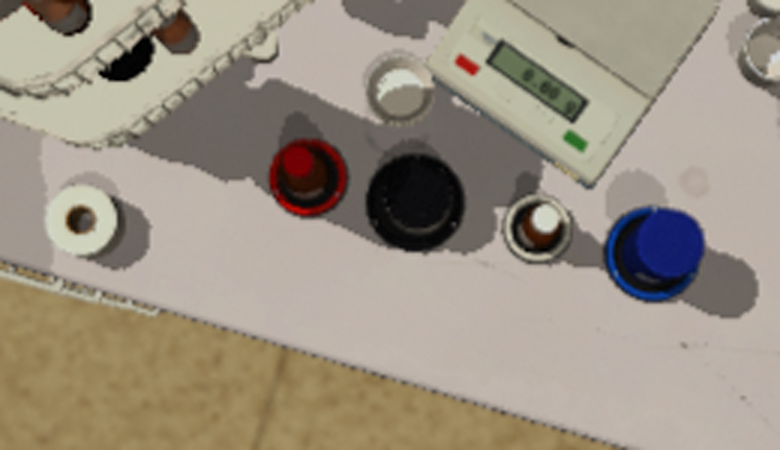

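View pics/scenef.png

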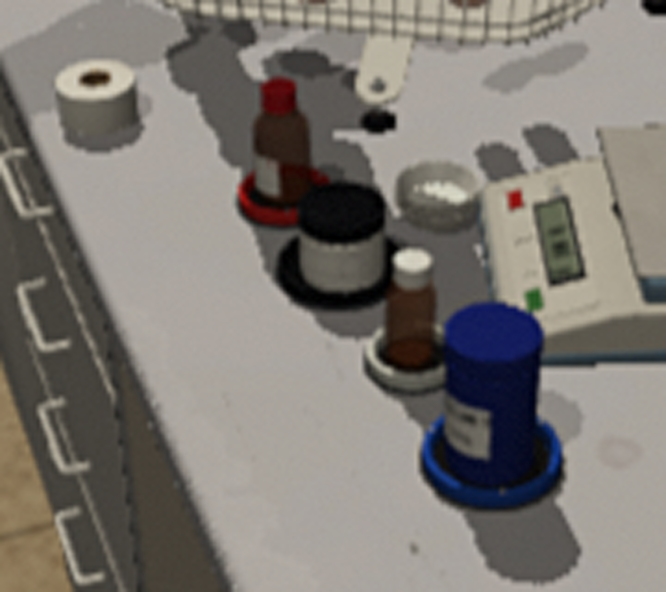

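All four containers stand upright inside their matching collars. In the top view the cap tops sit within a few zoomed pixels (1–2 mm) of where fully seated tops should be. The roll and the dishes haven't moved.

```bash
python3 -c "
from cell import robot
print(robot.hand_in())"
```

```text
the job is handed in; nothing more can be done
None
```

All four containers are in their matching seats, placed in the order listed: white-capped bottle, red-capped bottle, blue canister, black-lidded jar. I lowered each one until it touched the seat floor, at about 5–7 N, then let go and lifted straight up. The job was handed in at about 34 s of the 128 s allowed.

- **Final pictures:** The top and scene views show all four upright inside their collars, with cap tops within about 1–2 mm of where fully seated tops should be. The roll of labels and the weighing dishes look unmoved, and the arm is clear of everything.
- **Disagreements:** No check failed. A few first colour-mask position fits were off or failed, for example on the white cap and the jar. I replaced them with close-up wrist-camera measurements, which agreed with the top view to a few millimetres.

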